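Gauge a brass collar and hold the inspection mirror on it

TASK

Of the two look-alike brass collars with a red band, find the one that slides over the steel gauge post, seat it fully down on the post's shoulder and let it go; the other collar stays on the bench, and the other things are not to be disturbed. Then take the red peg of the sprung mirror and swing the mirror until the little camera on the stand would see the seated collar's red band in the middle of the mirror. Finish while holding the peg still at that angle, for the mirror springs back if it is let go.

Things in the scene. Friction and masses are not known exactly. Their poses are not given: they have to be found in the camera images.
- collar_a: Brass collar (short tube), outside diameter 38 mm, 32 mm high, through bore 26 mm, red band 12 mm wide round the middle, about 110 g; stands upright on the bench. Its bore slides over the gauge post with about 2 mm to spare all round. Origin: centre of its underside; z along the bore.
- collar_b: Look-alike brass collar, same outside size and red band, but its bore is only 18 mm, so it cannot go over the post. Origin: centre of its underside; z along the bore. Starts standing upright; the two collars may have exchanged places.
- collar_a_mid (a point): Centre of collar_a, 16 mm above its underside, level with its red band: the marker to be seen in the mirror.
- post: Fixed gauge post: dark steel round pedestal, diameter 52 mm, 54 mm high, whose flat top is the shoulder, and on it a bright steel pin, diameter 22 mm, 40 mm high (its top 94 mm above the bench, with a 2 mm chamfer). Origin: centre of the pedestal's underside, on the bench; a seated collar's underside is 54 mm above it.
- stand: Fixed viewing stand: grey foot under the mirror's upright pivot, joined by a flat bar to a little black camera. Origin: on the bench, on the mirror's vertical pivot axis. In its frame the lens lies at bearing -30 deg (from +x towards -y) and looks level at the pivot. Mirror 64 mm wide, 56 mm high, centred on the pivot axis 70 mm above the bench, level with the lens and a seated collar's band.
- lens (a point): Front of the camera lens, 145 mm from the pivot axis, 70 mm above the bench.
- mirror: The mirror with its brass arm and red peg, turning about the vertical pivot. Origin on the bench, on the pivot axis; the reflecting face looks along its own -y axis. Angle to the stand's frame, counterclockwise from above: from -0.4 rad (a stop, where the spring rests it at the start) to 0.9 rad. The spring pulls it towards the stop with 0.12 to 0.28 Nm: 1.7 to 4 N at the peg.
- peg (a point): Upright red round peg, diameter 12 mm, 46 mm high, on the end of a brass arm over the mirror, 70 mm behind the pivot axis (opposite to the way the mirror looks). This point: centre of its underside on the arm's upper face, 112 mm above the bench; its top is at 158 mm. Nothing but the peg stands above the arm.
- sight: The camera's line of sight after the mirror (not a visible thing): origin at the mirror's centre, 70 mm up, x axis along the reflected ray; it turns twice as far as the mirror. The collar is in the middle of the mirror when this x axis points at it: when the mirror's face looks along the bisector between the directions from the pivot to the lens and to the collar.
- sight_tip (a point): Point on the reflected line of sight (not a visible thing), 150 mm from the mirror's centre.
- jar: Glass jar with steel lid, diameter 66 mm, 85 mm high, bystander. Origin: centre of its underside.
- bottle: White bottle with green cap, diameter 50 mm, 120 mm high, bystander. Origin: centre of its underside.
- dish: Small aluminium dish, diameter 72 mm, 24 mm high, bystander. Origin: centre of its underside.
- hammer: Hammer with a light wooden handle, 240 mm long, lying on the bench, bystander.
- brush: Bench brush, 170 mm long, lying on the bench, bystander.
- offcut: Wooden offcut 70 x 45 x 25 mm, bystander. Origin: centre of its underside.
Mind the look-alikes: they are no part of the job. What is shaped like the collar_a but green or pink is not meant. What is shaped like the collar_b but purple or turquoise is not meant.

How it is judged:
By the outcome, as a careful person would: the job done as asked, in the order asked, and still so for the second after the job is handed in, while the arm keeps its last pose, push and grip.
It also fails if it takes over 51 s, if anything falls off the work surface, if the arm or the gripper's body presses on something with over 40 N, if the wrist force passes 120 N, or if a joint passes its speed limit or range.

ROBOT

A 6-joint arm with a two-finger parallel gripper is mounted at the origin on the work surface. World frame = base frame: x ahead of the robot, y to its left, z up, the work surface at z = 0. Lengths are in m, angles in rad, forces in N, time in s.
With the tool pointing down it reaches from about 0.375 to 0.75 m from the base axis. Payload 9 kg.
Tool frame: the origin (TCP) lies midway between the tips of the shut fingers; the grasp point (between the pads) lies 19 mm behind it; z points along the fingers, y is the line along which they close (so a half turn about z gives the same grasp; the last joint's range is limited). The gripper opens to 85 mm and grips with 20 to 120 N. Pads are 22 mm wide; open, the fingers measure 114 mm over their backs; the gripper's body (76 mm by 85 mm) begins 54 mm behind the grasp point. The pads swing forward as they close: fully open they stand 13 mm farther back than shut.
Start: joints at [1.068, 0.104, 0.097, 1.564, 0, 1.353], TCP at [0.169, 0.576, 0.231] pointing down, gripper open.
Joint ranges: [-2.99, 2.99], [-0.84, 1.86], [-1.1, 1.16], [-1.84, 2.11], [-1.51, 1.56], [-3.14, 3.14]. Speed limits (rad/s): [2.22, 2.22, 2.57, 3.14, 3.14, 3.14].

INTERFACE

Orientations are given as a unit quaternion [x, y, z, w].
In Python, from station import bot gives the robot as it stands.
- The arm moves only by the shell command python3 -m creep 'ROWS'. ROWS is JSON, a list of rows, each a list of 7 numbers: the shift along the world's x, y, z normalised to -1 to 1, where 1 is 10 cm, then the turn, a rotation vector about the world's x, y, z normalised to -1 to 1, where 1 is 90 degrees, then the opening, from 0 (shut) to 1 (fully open). In form: [[tx, ty, tz, wx, wy, wz, gripper], ...]. A call has 1 to 12 rows; each row is the pose to reach, as a shift and turn from the pose commanded when the call began; what a row does not reach only later rows make up. A row lasts 1/12 s, in which the tool goes at most 41.7 mm and 7.16 degrees, less where a joint would pass 70% of its speed; a pose out of reach is approached as far as the arm can. A call with a number of a shift or a turn outside -1 to 1 is refused whole. A call with a gripper value outside its range is refused whole. The fingers move at their own pace and stop on an object; the grip force is fixed at half the most. Time passes only in rows, so rows that repeat a pose let the fingers close. It gives the time, the measured TCP pose, the force, the opening and the grip force at its end, in the units of the state.
- bot.observe(): the state, without advancing time (a new reading comes with each control period).
- bot.capture(name): name is "scene" or "top" or "wrist"; returns a dict with "image" (400x640x3 uint8, red, green, blue), "intrinsics" (3x3 intrinsics, pixels), "view" (4x4, takes a point from world to camera coordinates); the wrist camera has in their place "mount" (4x4, takes a point from camera to tool coordinates, whose origin is the TCP and whose axes are the flange's). Camera axes: x right, y down, z forward; pixel columns grow to the right and rows downward; lengths in m; the calibration is good to about 2 mm. A picture is of the moment at which its call begins: read the wrist's pose just before it. There is no depth.
- bot.finish_job(): hands the job in; it is judged then, once.
The state is a dict: "time_s": time; "qpos": joint angles; "joint_vel": joint speeds; "joint_torque": joint torques, N m; "ee_pos": TCP position; "ee_rot": TCP orientation; "contact_force": force on the tool from outside, world axes, zero at the start; "torque": the same for the moment, N m; "finger_gap": finger opening in m; "grip_force": force on a finger pad.
Only numpy, scipy, OpenCV 4.12 (cv2) and the standard library are available. Lean on these libraries where they do the work, as an engineer would, in place of code of your own. Each camera call takes 0.05 s, during which the arm holds its last target. There are 200 camera calls.

## Working session

There is one attempt and no reset: what is moved stays moved. The work goes in short steps, Python scripts to look and compute and a shell command to move; the robot and the scene stay as the last step left them, time stands still between calls to the robot, and variables do not carry over. Pictures are saved under pics/ and viewed, at most 10 in all, crops included, and the job is handed in when it is done.

```bash
mkdir -p pics; cat > h.py <<'E'
import numpy as np, cv2
from station import bot
def cap(n):
    c=bot.capture(n); return c
def save(img,p): cv2.imwrite(p,img[:,:,::-1])
def ray(c,u,v):
    V=np.array(c['view']);K=np.array(c['intrinsics'])
    d=V[:3,:3].T@np.linalg.solve(K,[u,v,1]);o=-V[:3,:3].T@V[:3,3];return o,d
def plane(c,u,v,z):
    o,d=ray(c,u,v);return o+d*(z-o[2])/d[2]
def proj(c,p):
    V=np.array(c['view']);K=np.array(c['intrinsics'])
    q=K@(V[:3,:3]@np.array(p)+V[:3,3]);return q[:2]/q[2]
E
python3 - <<'E'
from h import *
import pickle
s=cap('scene');t=cap('top')
pickle.dump((s,t),open('c0.pkl','wb'))
save(s['image'],'pics/s0.png');save(t['image'],'pics/t0.png')
for c in(s,t):print(ray(c,320,200))
print(bot.observe())
E
```

```text
(array([ 0.87527019, -0.63793103,  0.88262824]), array([-0.33387577,  0.55600622, -0.76122952]))
(array([ 0.31996176, -0.06757059,  1.78949637]), array([ 0.09997807, -0.00276158, -0.99538734]))
{'time_s': 0.1, 'qpos': array([1.06833652e+00, 1.04622503e-01, 9.65666860e-02, 1.56390499e+00,
       5.58266862e-06, 1.35307567e+00]), 'joint_vel': array([-0.00108104, -0.00145415,  0.00137655,  0.00020838, -0.00138333,
       -0.0005617 ]), 'joint_torque': array([ 7.01108089e-03, -5.58206105e+01,  5.04718745e+01,  1.28663034e-02,
       -2.42113265e-04, -9.54384006e-06]), 'ee_pos': array([0.16840163, 0.57557912, 0.2306209 ]), 'ee_rot': array([ 1.41889089e-01,  9.89882391e-01, -5.43915848e-04, -2.07770133e-04]), 'contact_force': array([ 0.14468867, -0.60157901,  0.20829233]), 'torque': array([-0.02362351,  0.05408403,  0.03629321]), 'grip_force': 0.0, 'finger_gap': 0.08537296665133706}
```

View pics/s0.png

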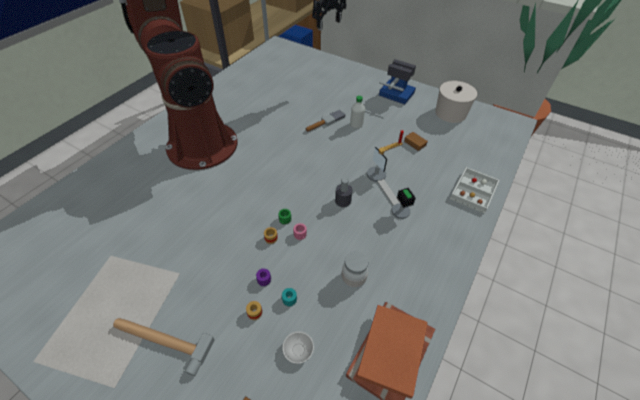

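View pics/t0.png

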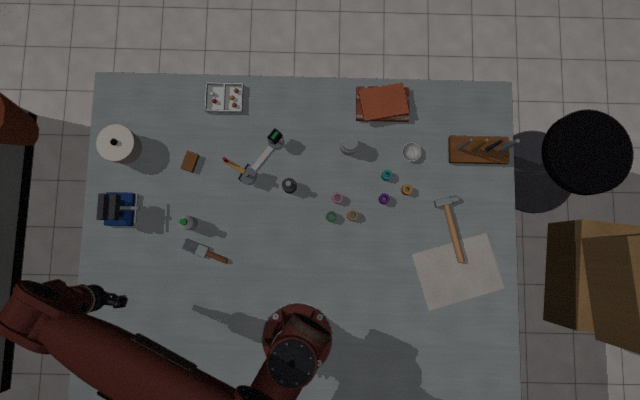

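The scene view shows brass and red collars at (271,236) and (254,310), the post at (343,195), the mirror pivot at (378,172), its peg at (402,137) and the lens at (406,197). Next I'll zoom in on these.

```bash
python3 - <<'E'
from h import *
import pickle
s,t=pickle.load(open('c0.pkl','rb'))
def cr(c,u,v,w,h,W,H):
    return cv2.resize(c['image'][v-h//2:v+h//2,u-w//2:u+w//2],(W,H),interpolation=cv2.INTER_CUBIC)
a=np.hstack([cr(s,271,232,40,40,260,300),cr(s,254,308,40,40,260,300),cr(s,345,192,40,40,280,300)])
b=np.hstack([cr(s,390,170,80,100,240,300),cr(t,258,160,80,80,300,300),cr(t,379,200,80,60,260,300)])
save(np.vstack([a,b]),'pics/z0.png')
# red/orange blobs
for n,c in(('s',s),('t',t)):
    hsv=cv2.cvtColor(c['image'],cv2.COLOR_RGB2HSV)
    m=(((hsv[...,0]<25)|(hsv[...,0]>172))&(hsv[...,1]>120)&(hsv[...,2]>60)).astype(np.uint8)
    k,l,st,ce=cv2.connectedComponentsWithStats(m)
    for i in range(1,k):
        if 5<st[i,4]<400: print(n,st[i],ce[i].round(1),plane(c,*ce[i],0.016).round(3))
E
```

```text
s [245   0   4   5   7] [246.6   2. ] [-0.61   1.002  0.016]
s [297   6   3   4   6] [298.    7.5] [-0.33   1.098  0.016]
s [297  14  23  35 261] [311.5  28.7] [-0.135  0.929  0.016]
s [225  16   5   7  12] [226.7  19. ] [-0.562  0.781  0.016]
s [249  28   3   5   7] [250.   30.1] [-0.383  0.75   0.016]
s [190  32   7   3   8] [193.4  33. ] [-0.597  0.576  0.016]
s [188  56  15   6  22] [195.5  57.6] [-0.422  0.409  0.016]
s [183  59   9   2   9] [187.   59.2] [-0.444  0.379  0.016]
s [160  61  11  13  35] [163.8  66.9] [-0.482  0.277  0.016]
s [172  60  10   5  11] [176.2  61.8] [-0.468  0.337  0.016]
s [171  65  24  10  28] [182.2  67.5] [-0.411  0.317  0.016]
s [533 100  18  31 213] [542.4 112.5] [0.982 0.827 0.016]
s [307 120  18  11  61] [315.2 125.2] [0.29  0.292 0.016]
s [226 126   8  10  34] [229.4 131. ] [0.046 0.097 0.016]
s [379 131  24  23 102] [391.5 144.5] [0.572 0.346 0.016]
s [405 133  22  17 212] [415.  140.8] [0.634 0.409 0.016]
s [472 178   5   4  16] [474.  179.5] [0.867 0.334 0.016]
s [461 192   3   3   9] [462. 193.] [0.853 0.256 0.016]
s [470 193   5   4  14] [
[... 3067 characters left out ...]
] [587.3 304.2] [ 0.141 -1.043  0.016]
t [ 15 303   5   3   6] [ 16.8 304.2] [0.103 0.997 0.016]
t [576 303   5   5  10] [578.1 305.3] [ 0.137 -1.01   0.016]
t [283 307   4   4   9] [284.8 308.8] [0.105 0.045 0.016]
t [288 306  24   9  86] [298.6 309.4] [ 0.104 -0.004  0.016]
t [278 310   3   4   7] [279.  311.6] [0.095 0.066 0.016]
t [585 310   4   4   6] [586.2 311.5] [ 0.116 -1.038  0.016]
t [638 311   2   3   6] [638.5 312. ] [ 0.117 -1.227  0.016]
t [589 313   4   9  18] [590.5 317.4] [ 0.095 -1.053  0.016]
t [580 321   5   7  17] [581.5 324.3] [ 0.07  -1.019  0.016]
t [586 326   7   6  14] [588.4 328.6] [ 0.056 -1.043  0.016]
t [265 348   3   4   6] [265.8 349.3] [-0.036  0.108  0.016]
```

View pics/z0.png

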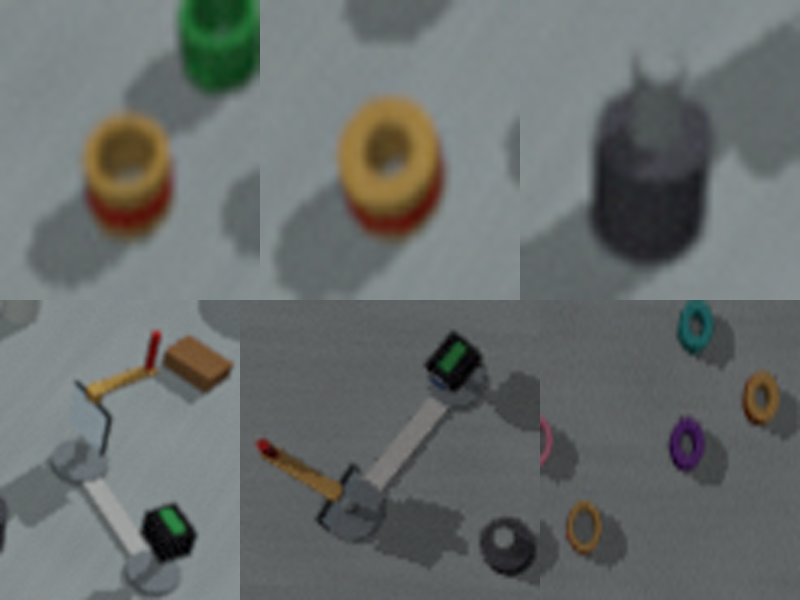

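Collar A, with the wide bore, is the one at about (0.445,-0.192) beside the green and pink look-alikes. The other one has a thick wall, so it is B. Now I'll measure the post, lens and peg.

```bash
cat >> h.py <<'E'
def blob(m,roi):
    u0,v0,u1,v1=roi;k=np.zeros_like(m,np.uint8);k[v0:v1,u0:u1]=m[v0:v1,u0:u1]
    n,l,st,ce=cv2.connectedComponentsWithStats(k)
    i=1+np.argmax(st[1:,4]);return (l==i),st[i],ce[i]
def tri(c1,p1,c2,p2):
    o1,d1=ray(c1,*p1);o2,d2=ray(c2,*p2)
    x=np.linalg.lstsq(np.c_[d1,-d2],o2-o1,rcond=None)[0]
    a,b=o1+x[0]*d1,o2+x[1]*d2;return (a+b)/2,np.linalg.norm(a-b)
E
python3 - <<'E'
from h import *
import pickle
s,t=pickle.load(open('c0.pkl','rb'))
def hsv(c):return cv2.cvtColor(c['image'],cv2.COLOR_RGB2HSV).astype(int)
hs,ht=hsv(s),hsv(t)
red=lambda h:(((h[...,0]<7)|(h[...,0]>172))&(h[...,1]>130)&(h[...,2]>50))
for n,c,h,roi in(('s',s,hs,(392,125,405,147)),('t',t,ht,(215,150,236,172))):
    m,st,ce=blob(red(h),roi);vs,us=np.nonzero(m);print('peg',n,st,ce,list(zip(us,vs))[:1],list(zip(us,vs))[-1:])
grn=lambda h:((h[...,0]>50)&(h[...,0]<85)&(h[...,1]>100))
g=[blob(grn(hs),(390,180,420,215))[2],blob(grn(ht),(262,120,290,150))[2]];print('green',g,tri(s,g[0],t,g[1]))
blk=lambda h:h[...,2]<70
for n,c,h,roi in(('s',s,hs,(325,170,362,215)),('t',t,ht,(275,170,305,202))):
    m,st,ce=blob(blk(h),roi);print('post',n,st,ce)
print('post t',plane(t,*ce,.054))
print('pin top s', plane(s,345+(660-660)/7,192,.094))
for n,c,h,roi in(('s',s,hs,(390,180,420,215)),('t',t,ht,(262,120,290,150))):
    m,st,ce=blob(h[...,2]<55,roi);print('cam',n,st,ce)
print('pivot t foot',plane(t,247.9,175.5,.005),'peg',tri(s,(401,137),t,(225.5,160)), plane(t,223.9,158.1,.158))
print(ht[180:192,284:296,2])
w=bot.capture('wrist');print(w['mount'],w['intrinsics']);
E
```

```text
peg s [399 131   4  12  24] [400.5        136.16666667] [(np.int64(401), np.int64(131))] [(np.int64(399), np.int64(142))]
peg t [223 157   3   5  11] [224.09090909 158.72727273] [(np.int64(223), np.int64(157))] [(np.int64(225), np.int64(161))]
green [array([406.98333333, 193.21666667]), array([274.02325581, 134.90697674])] (array([0.72209654, 0.09759151, 0.08724902]), np.float64(7.411867797520589e-06))
post s [335 188  17  19 210] [342.33333333 198.39047619]
post t [282 178  23  17 215] [291.84186047 186.4       ]
post t [0.54144739 0.03030103 0.054     ]
pin top s [0.57336569 0.00130295 0.094     ]
cam s [397 188  18  20 184] [405.24456522 198.69565217]
cam t [267 129  16  16 121] [275.0661157  136.92561983]
pivot t foot [0.58504653 0.19752176 0.005     ] peg (array([0.62078724, 0.25933256, 0.13281476]), np.float64(0.004710975612364869)) [0.62057406 0.25897033 0.158     ]
[[ 54  45  52  58  69  49  41  45  48  52  66  98]
 [ 42  54  83  91  95  87  68  50  48  42  54  74]
 [ 44  60  97  99 102 100  87  40  49  48  49  56]
 [ 44  65 101 101 102 101  90  44  37  40  50  47]
 [ 46  60 100 100 102  96  86  34  32  33  36  38]
 [ 45  51  73 100  96  82  51  37  35  37  35  29]
 [ 46  51  51  55  55  50  34  37  33  33  32  30]
 [ 49  48  46  42  41  41  39  34  32  31  33  28]
 [ 46  51  47  46  46  45  40  36  36  35  35  20]
 [ 52  48  47  52  49  48  49  45  47  43  24  30]
 [ 58  42  48  47  45  48  45  49  46  27  22  39]
 [ 87  37  31  39  42  42  37  34  21  21  37  69]]
[[ 2.49866120e-04 -9.54824031e-01 -2.97171680e-01  7.53259294e-02]
 [ 9.99999911e-01  1.37251527e-04  3.99819532e-04 -3.78136696e-04]
 [-3.40970030e-04 -2.97171754e-01  9.54823980e-01 -1.42368444e-01]
 [ 0.00000000e+00  0.00000000e+00  0.00000000e+00  1.00000000e+00]] [[295.56406353   0.         319.6912396 ]
 [  0.         295.56406353 196.09932427]
 [  0.           0.           1.        ]]
```

```bash

python3 -m creep '[[0.6,-1,0,0,0,0,1],[0.6,-1,0,0,0,0,1],[0.6,-1,0,0,0,0,1],[0.6,-1,0,0,0,0,1]]'
python3 -m creep '[[0.6,-1,0,0,0,0,1],[0.6,-1,0,0,0,0,1],[0.6,-1,0,0,0,0,1],[0.6,-1,0,0,0,0,1]]' >/dev/null
python3 -m creep '[[0.6,-1,0,0,0,0,1],[0.6,-1,0,0,0,0,1],[0.6,-1,0,0,0,0,1],[0.6,-1,0,0,0,0,1]]' >/dev/null
python3 -m creep '[[0.6,-1,0,0,0,0,1],[0.6,-1,0,0,0,0,1],[0.6,-1,0,0,0,0,1],[0.6,-1,0,0,0,0,1]]' >/dev/null
python3 -m creep '[[0.6,-0.8,0.2,0,0,0,1],[0.6,-0.8,0.2,0,0,0,1],[0.6,-0.8,0.2,0,0,0,1],[0.6,-0.8,0.2,0,0,0,1],[0.6,-0.8,0.2,0,0,0,1],[0.6,-0.8,0.2,0,0,0,1]]'
cat >> h.py <<'E'
from scipy.spatial.transform import Rotation as R
def wrist():
    o=bot.observe();w=bot.capture('wrist')
    T=np.eye(4);T[:3,:3]=R.from_quat(o['ee_rot']).as_matrix();T[:3,3]=o['ee_pos']
    return dict(image=w['image'],intrinsics=np.array(w['intrinsics']),view=np.linalg.inv(T@np.array(w['mount'])))
E
python3 - <<'E'
from h import *
import pickle
w=wrist();pickle.dump(w,open('w1.pkl','wb'));save(w['image'],'pics/w1.png');print(bot.observe()['qpos'])
for n,p in dict(post=(.541,.030,.094),pivot=(.585,.197,.1),lens=(.72,.098,.087),peg=(.6207,.259,.158)).items():print(n,proj(w,p))
E
```

```text
time_s: 0.48
ee_pos: [0.2307, 0.4723, 0.2311]
ee_rot: [0.143, 0.99, -0.001, 0.0]
contact_force: [0.5, -0.7, 0.4]
finger_gap: 0.0855
grip_force: 0.0
time_s: 1.98
ee_pos: [0.4682, 0.0967, 0.251]
ee_rot: [0.142, 0.99, 0.0, -0.0]
contact_force: [-0.3, 0.3, -0.3]
finger_gap: 0.0854
grip_force: 0.0
[-7.07072755e-02 -2.62538087e-01 -2.15642421e-01  1.61831377e+00
  3.19407512e-04  2.13060873e-01]
post [281.38819211 255.92666052]
pivot [436.35171593 254.81510088]
lens [374.82759401 357.81760276]
peg [531.70981342 300.98212384]
```

View pics/w1.png

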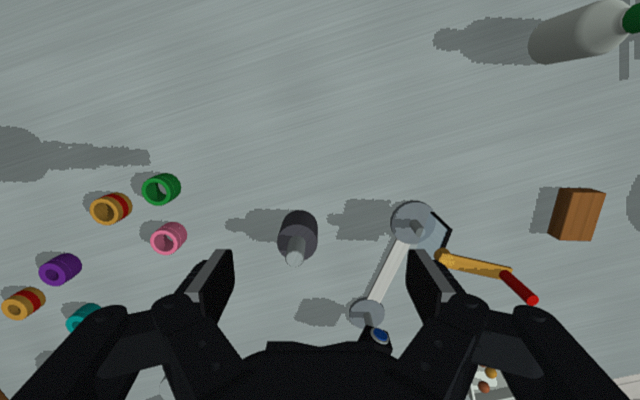

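The wrist view shows the pin top at (294,257), the pivot foot at (411,222), the peg top at (532,300), the blue lens at (380,337), and collar A at (110,209).

```bash
python3 - <<'E'
from h import *
import pickle
w=pickle.load(open('w1.pkl','rb'));s,t=pickle.load(open('c0.pkl','rb'))
h=cv2.cvtColor(w['image'],cv2.COLOR_RGB2HSV).astype(int)
pin,st,ce=blob((h[...,2]>105)&(h[...,1]<60),(283,246,305,268));print('pin',st,ce,plane(w,*ce,.094).round(4))
print('pin t',plane(t,288.0,183.2,.094).round(4))
m,st,ce=blob((h[...,2]<95),(265,200,325,275));print('ped',st,ce,plane(w,*ce,.04).round(4))
m,st,ce=blob((h[...,0]>100)&(h[...,0]<130)&(h[...,1]>100)&(h[...,2]>60),(360,320,400,350));print('lens',st,ce,plane(w,*ce,.07).round(4))
m,st,ce=blob(((h[...,0]<7)|(h[...,0]>172))&(h[...,1]>130),(495,265,545,310));print('peg',st,ce);vs,us=np.nonzero(m)
d=us+.6*vs;top=[(us[d>d.max()-6]).mean(),vs[d>d.max()-6].mean()]
print('pegtop',top,plane(w,*top,.158).round(4),'mid',plane(w,*ce,.135).round(4),tri(w,ce,t,(224.1,158.7)),tri(w,ce,s,(400.5,136.2)))
print('foot',plane(w,411,222,.008).round(4))
for lo,roi in((1,(85,185,135,228)),):
    m,st,ce=blob((((h[...,0]<28)|(h[...,0]>172))&(h[...,1]>110)),roi);print('A',st,ce,plane(w,*ce,.016).round(4))
    hs=cv2.cvtColor(s['image'],cv2.COLOR_RGB2HSV).astype(int)
a=w['image'][195:285,265:325];b=w['image'][180:270,380:470];c=w['image'][180:240,80:190];
f=lambda i,W:cv2.resize(i,(W,400),interpolation=cv2.INTER_CUBIC)
save(np.hstack([f(a,267),f(b,400)]),'pics/z1.png')
E
```

```text
pin [283 251  22  17 316] [293.65822785 260.03164557] [0.5499 0.0417 0.094 ]
pin t [0.5474 0.0419 0.094 ]
ped [ 277  210   41   50 1517] [297.75807515 233.26433751] [0.5418 0.0452 0.04  ]
lens [373 328  15  13 122] [380.02459016 334.22131148] [0.701  0.1127 0.07  ]
peg [500 271  39  36 491] [519.31364562 288.27494908]
pegtop [np.float64(534.3076923076923), np.float64(301.13461538461536)] [0.6216 0.2613 0.158 ] mid [0.6237 0.2619 0.135 ] (array([0.62286153, 0.26211199, 0.1356581 ]), np.float64(0.0012003974874639231)) (array([0.62124756, 0.26003048, 0.13688591]), np.float64(0.0016140902217990274))
foot [0.5833 0.1964 0.008 ]
A [  90  193   42   32 1004] [110.33266932 208.09960159] [ 0.4451 -0.192   0.016 ]
```

View pics/z1.png

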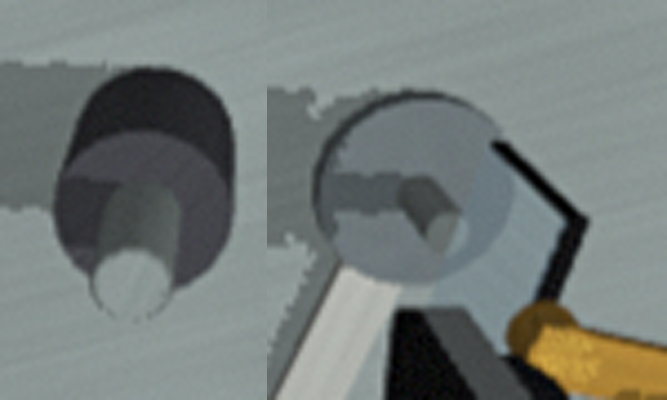

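```bash
python3 - <<'E'
from h import *
import pickle
from scipy.optimize import least_squares
w=pickle.load(open('w1.pkl','rb'))
post=plane(w,294.3,258.9,.094);print(post)
for z in(.005,.01):print('foot',plane(w,413.5,222.1,z))
print('arm end',plane(w,441.4,254.3,.11))
lens=np.array([.701,.1127]);peg=np.array([.6225,.261]);foot=plane(w,413.5,222.1,.008)[:2];arm=plane(w,441.4,254.3,.11)[:2]
u=lambda a:np.array([np.cos(a),np.sin(a)])
f=lambda q:np.r_[q[:2]+.145*u(q[2]-np.pi/6)-lens,q[:2]+.07*u(q[2]-.4+np.pi/2)-peg,q[:2]-foot,q[:2]-arm]
r=least_squares(f,[.583,.199,0.]);q=r.x;print(q,(r.fun*1e3).round(1))
for P in (post[:2],np.array([.5485,.0415])):
    tc=np.arctan2(*(P-q[:2])[::-1]);tl=q[2]-np.pi/6;b=(tc+tl)/2;print('bearing c,l,b',np.degrees([tc,tl,b]),'mirror',b+np.pi/2-q[2],'pegT',q[:2]-.07*u(b))
E
```

```text
[0.54869734 0.04287584 0.094     ]
foot [0.5858612 0.2004153 0.005    ]
foot [0.58341585 0.19934655 0.01      ]
arm end [0.57946192 0.19957549 0.11      ]
[ 0.58419207  0.20008924 -0.12692487] [-1.4 -0.4 -3.1 -0.4 -0.2  0.3  4.7  0.5]
bearing c,l,b [-102.72259921  -37.2722594   -69.9974293 ] mirror 0.4760355880534003 pegT [0.56024771 0.26586665]
bearing c,l,b [-102.68364752  -37.2722594   -69.97795346] mirror 0.47637550565853115 pegT [0.56022535 0.26585851]
```

```bash

python3 -m creep '[[-0.1,-1,-0.2,0,0,0.45,0.7],[-0.1,-1,-0.2,0,0,0.45,0.7],[-0.1,-1,-0.2,0,0,0.45,0.7],[-0.1,-1,-0.2,0,0,0.45,0.7],[-0.1,-1,-0.2,0,0,0.45,0.7],[-0.1,-1,-0.2,0,0,0.45,0.7],[-0.1,-1,-0.2,0,0,0.45,0.7]]' >/dev/null
python3 -m creep '[[-0.1,-1,-0.2,0,0,0.45,0.7],[-0.1,-1,-0.2,0,0,0.45,0.7],[-0.1,-1,-0.2,0,0,0.45,0.7],[-0.1,-1,-0.2,0,0,0.45,0.7],[-0.1,-1,-0.2,0,0,0.45,0.7],[-0.1,-1,-0.2,0,0,0.45,0.7],[-0.1,-1,-0.2,0,0,0.45,0.7]]' >/dev/null
python3 -m creep '[[0,-0.87,-0.7,0,0,0,0.7],[0,-0.87,-0.7,0,0,0,0.7],[0,-0.87,-0.7,0,0,0,0.7],[0,-0.87,-0.7,0,0,0,0.7],[0,-0.87,-0.7,0,0,0,0.7],[0,-0.87,-0.7,0,0,0,0.7]]'
python3 - <<'E'
from h import *
import pickle
w=wrist();pickle.dump(w,open('w2.pkl','wb'));save(w['image'],'pics/w2.png');print(bot.observe()['qpos'])
print(proj(w,(.445,-.192,.016)))
E
```

```text
time_s: 3.7
ee_pos: [0.4488, -0.1903, 0.1419]
ee_rot: [-0.534, 0.846, 0.0, 0.0]
contact_force: [-0.3, -0.6, 0.2]
finger_gap: 0.0596
grip_force: 0.0
[-6.69894038e-01 -2.43244729e-01 -3.96584600e-01  1.41637602e+00
  2.21127036e-04 -1.79698223e+00]
[323.23675992 185.31522307]
```

View pics/w2.png

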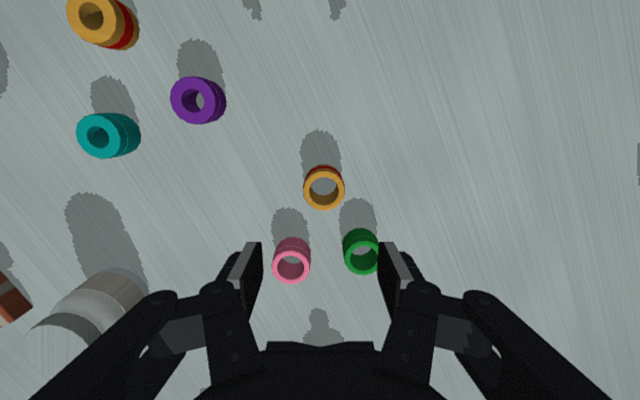

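Collar A's rim is at (323,189), with a wide bore and thin wall. Pink and green lie to one side, clear of the closing line.

```bash
python3 - <<'E'
from h import *
import pickle
w=pickle.load(open('w2.pkl','rb'));h=cv2.cvtColor(w['image'],cv2.COLOR_RGB2HSV).astype(int)
m,st,ce=blob((h[...,0]>12)&(h[...,0]<28)&(h[...,1]>110),(295,160,350,220))
c=np.array([st[0]+st[2]/2-.5,st[1]+st[3]/2-.5]);print(st,ce,c)
vs,us=np.nonzero(m);e=cv2.minEnclosingCircle(np.c_[us,vs].astype(np.float32));print(e,plane(w,*e[0],.032),plane(w,*c,.032))
m,st,ce=blob((((h[...,0]<28)|(h[...,0]>172))&(h[...,1]>110)),(295,155,350,220));print('sil',plane(w,*ce,.018))
o=bot.observe();print(o['ee_pos'])
E
```

```text
[303 169  42  42 976] [323.45696721 190.46311475] [323.5 189.5]
((323.3552551269531, 189.17762756347656), 20.876306533813477) [ 0.44473548 -0.19278392  0.032     ] [ 0.44474665 -0.19245929  0.032     ]
sil [ 0.44572974 -0.19020818  0.018     ]
[ 0.44914231 -0.190342    0.14236069]
```

```bash

python3 -m creep '[[-0.04,-0.02,-0.3,0,0,0,0.7],[-0.04,-0.02,-0.6,0,0,0,0.7],[-0.04,-0.02,-0.8,0,0,0,0.7],[-0.04,-0.02,-1,0,0,0,0.7],[-0.04,-0.02,-1,0,0,0,0.7]]'
python3 -m creep '[[0,0,-0.15,0,0,0,0.7],[0,0,-0.25,0,0,0,0.7],[0,0,-0.34,0,0,0,0.7],[0,0,-0.34,0,0,0,0.7],[0,0,-0.34,0,0,0,0.7]]'
python3 -m creep '[[0,0,0,0,0,0,0.55],[0,0,0,0,0,0,0.45],[0,0,0,0,0,0,0.3],[0,0,0,0,0,0,0.2],[0,0,0,0,0,0,0.2],[0,0,0,0,0,0,0.2],[0,0,0,0,0,0,0.2],[0,0,0,0,0,0,0.2]]'
```

```text
time_s: 4.17
ee_pos: [0.4433, -0.1909, 0.0386]
ee_rot: [-0.535, 0.845, 0.002, -0.001]
contact_force: [-1.2, -0.3, -1.2]
finger_gap: 0.0595
grip_force: 0.0
time_s: 4.58
ee_pos: [0.4447, -0.1929, 0.0077]
ee_rot: [-0.535, 0.845, 0.0, -0.0]
contact_force: [0.4, 0.2, -0.5]
finger_gap: 0.0597
grip_force: 0.0
time_s: 5.25
ee_pos: [0.4451, -0.1936, 0.0086]
ee_rot: [-0.535, 0.845, -0.001, 0.0]
contact_force: [-2.0, 2.1, 5.5]
finger_gap: 0.036
grip_force: 59.9
```

```bash

python3 -m creep '[[0,0,0.2,0,0,0,0.2],[0,0,0.5,0,0,0,0.2],[0,0,0.8,0,0,0,0.2],[0,0,1,0,0,0,0.2],[0,0,1,0,0,0,0.2]]'
python3 -m creep '[[0.1,0.2,0.2,0,0,0,0.2],[0.3,0.5,0.3,0,0,0,0.2],[0.5,0.8,0.3,0,0,0,0.2],[0.5,1,0.3,0,0,0,0.2],[0.5,1,0.3,0,0,0,0.2]]'
python3 -m creep '[[0.1,0.2,0,0,0,0,0.2],[0.2,0.5,0,0,0,0,0.2],[0.3,0.8,0,0,0,0,0.2],[0.3,0.9,0,0,0,0,0.2],[0.3,0.9,0,0,0,0,0.2],[0.3,0.9,0,0,0,0,0.2]]'
python3 - <<'E'
from h import *
import pickle
w=wrist();pickle.dump(w,open('w3.pkl','wb'));save(w['image'],'pics/w3.png');print(bot.observe()['ee_pos'])
print(proj(w,(.5487,.0422,.094)),proj(w,(.5487,.0422,.054)))
E
```

```text
time_s: 5.67
ee_pos: [0.4467, -0.1949, 0.1125]
ee_rot: [-0.535, 0.845, -0.003, 0.001]
contact_force: [1.0, -0.4, -0.7]
finger_gap: 0.0356
grip_force: 60.5
time_s: 6.08
ee_pos: [0.4947, -0.0897, 0.1368]
ee_rot: [-0.536, 0.844, 0.001, 0.0]
contact_force: [-0.0, 0.7, -2.0]
finger_gap: 0.0359
grip_force: 60.6
time_s: 6.58
ee_pos: [0.5242, -0.0034, 0.1368]
ee_rot: [-0.535, 0.845, 0.0, -0.0]
contact_force: [-0.9, -1.2, -1.5]
finger_gap: 0.036
grip_force: 60.6
[ 0.5242044  -0.00393235  0.1368716 ]
[316.81576718 288.35784861] [317.15440817 260.52560578]
```

View pics/w3.png

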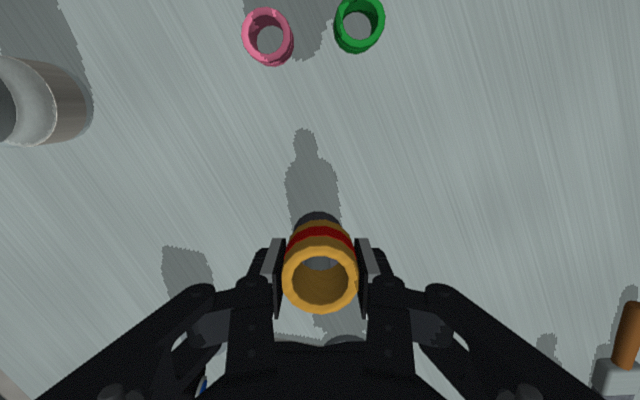

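The collar is held square with its rim at (320,275). The dark pedestal shows behind it, with its top edge near (317,212). I'll check the post estimate against the pedestal outline in both wrist views.

```bash
python3 - <<'E'
from h import *
import pickle
w1,w3=[pickle.load(open(f,'rb')) for f in('w1.pkl','w3.pkl')]
P=np.array([.5487,.0422])
def circ(w,r,z,c=P):
    a=np.linspace(0,2*np.pi,73);return np.array([proj(w,(c[0]+r*np.cos(x),c[1]+r*np.sin(x),z)) for x in a])
for n,w in(('w1',w1),('w3',w3)):
    for r,z in((.026,0),(.026,.054),(.009,.094)):
        q=circ(w,r,z);print(n,r,z,'u',q[:,0].min().round(1),q[:,0].max().round(1),'v',q[:,1].min().round(1),q[:,1].max().round(1))
g=cv2.cvtColor(w3['image'],cv2.COLOR_RGB2GRAY).astype(int);print(g[204:222,318]);print(g[219,284:350])
g=cv2.cvtColor(w1['image'],cv2.COLOR_RGB2GRAY).astype(int);print('v@300',g[205:218,300]);print('v@294',g[244:272,294]);print('u@259',g[259,278:312]);print('u@240',g[238,272:325])
h=cv2.cvtColor(w3['image'],cv2.COLOR_RGB2HSV).astype(int)
m,st,ce=blob((h[...,0]>12)&(h[...,0]<28)&(h[...,1]>110),(275,215,365,320));vs,us=np.nonzero(m)
e=cv2.minEnclosingCircle(np.c_[us,vs].astype(np.float32));o=bot.observe()['ee_pos'];print(st,e,plane(w3,*e[0],o[2]+.024),o)
E
```

```text
w1 0.026 0 u 281.1 317.2 v 209.4 242.8
w1 0.026 0.054 u 275.8 316.9 v 224.2 261.5
w1 0.009 0.094 u 285.8 301.7 v 251.9 266.1
w3 0.026 0 u 292.2 342.7 v 210.3 256.6
w3 0.026 0.054 u 286.8 347.5 v 232.7 286.7
w3 0.009 0.094 u 304.4 329.2 v 277.6 298.9
[108 108 108 110 111 111 104  78  32  32  35  34  36  32  32  44  58  63]
[150 148 146 145 147 148 118 107 106 107 108 112 111 109  83  42  30  26
  30  37  31  33  32  32  31  33  34  37  36  29  37  44  40  42  44  54
  52  43  48  47  54  54  47  40  35  30  32  32  34  31  29  33  58  92
 114 116 140 157 156 159 158 157 156 157 158 159]
v@300 [152 154 154 157 137  79  33  30  31  33  32  34  34]
v@294 [ 72  72  72  69  72  72  87 117 146 149 149 148 151 152 151 150 146 147
 145 145 146 146 146 145 148 145 149 150]
u@259 [145 145 145 142 143 144 144 101 123 142 148 148 146 149 150 148 150 145
 144 146 148 149 146 147 139 102  88  98 109 125 147 150 149 149]
u@240 [102 105 103 104 106  73  50  48  49  51  50  51  52  51  52  51  51  53
  60  71  69  71  68  69  66  74  75  77  78  81  82  83  71  72  68  71
  70  67  71  68  67  71  71  67  57  94 145 153 152 149 150 149 147]
[ 280  236   80   78 4517] ((319.6831359863281, 276.3993835449219), 41.00448989868164) [ 0.52450432 -0.00453675  0.1608716 ] [ 0.5242044  -0.00393235  0.1368716 ]
```

```bash

python3 -m creep '[[0.1,0.2,0,0,0,0,0.2],[0.2,0.4,0,0,0,0,0.2],[0.24,0.47,0,0,0,0,0.2],[0.24,0.47,0,0,0,0,0.2],[0.24,0.47,0,0,0,0,0.2],[0.24,0.47,0,0,0,0,0.2],[0.24,0.47,0,0,0,0,0.2]]'
python3 -m creep '[[0,0,-0.1,0,0,0,0.2],[0,0,-0.2,0,0,0,0.2],[0,0,-0.3,0,0,0,0.2],[0,0,-0.36,0,0,0,0.2],[0,0,-0.42,0,0,0,0.2],[0,0,-0.48,0,0,0,0.2],[0,0,-0.48,0,0,0,0.2]]'
```

```text
time_s: 7.22
ee_pos: [0.5483, 0.0428, 0.1373]
ee_rot: [-0.534, 0.845, -0.0, -0.0]
contact_force: [0.5, -0.7, -2.0]
finger_gap: 0.0354
grip_force: 60.6
time_s: 7.8
ee_pos: [0.5477, 0.0429, 0.0877]
ee_rot: [-0.535, 0.845, -0.0, -0.001]
contact_force: [-1.9, -7.3, -4.5]
finger_gap: 0.0355
grip_force: 60.4
```

```bash

python3 -m creep '[[0,0,0,0,0,0,0.2],[0,0,0,0,0,0,0.2]]'
python3 -m creep '[[0,0,-0.05,0,0,0,0.2],[0,0,-0.1,0,0,0,0.2],[0,0,-0.15,0,0,0,0.2],[0,0,-0.2,0,0,0,0.2],[0,0,-0.23,0,0,0,0.2],[0,0,-0.25,0,0,0,0.2],[0,0,-0.25,0,0,0,0.2]]'
```

```text
time_s: 7.97
ee_pos: [0.5477, 0.0429, 0.0879]
ee_rot: [-0.535, 0.845, -0.0, -0.002]
contact_force: [-0.4, -5.8, -6.3]
finger_gap: 0.0355
grip_force: 60.4
time_s: 8.55
ee_pos: [0.5478, 0.0427, 0.0635]
ee_rot: [-0.535, 0.845, -0.0, -0.001]
contact_force: [-2.6, -8.2, -0.8]
finger_gap: 0.0357
grip_force: 60.9
```

```bash

python3 -m creep '[[0,-0.01,0,0,0,0,0.2],[0,-0.01,-0.01,0,0,0,0.2],[0,-0.01,-0.02,0,0,0,0.2],[0,-0.01,-0.02,0,0,0,0.2],[0,-0.01,-0.02,0,0,0,0.2]]'
```

```text
time_s: 8.97
ee_pos: [0.5482, 0.0424, 0.0626]
ee_rot: [-0.535, 0.845, -0.0, -0.001]
contact_force: [-5.8, -3.8, 5.6]
finger_gap: 0.0357
grip_force: 61.7
```

```bash

python3 -m creep '[[0,0,-0.01,0,0,0,0.2],[0,0,-0.01,0,0,0,0.2],[0,0,-0.01,0,0,0,0.45],[0,0,-0.01,0,0,0,0.5],[0,0,-0.01,0,0,0,0.6],[0,0,-0.01,0,0,0,0.7],[0,0,-0.01,0,0,0,0.7],[0,0,-0.01,0,0,0,0.7],[0,0,-0.01,0,0,0,0.7]]'
python3 -m creep '[[0,0,0.1,0,0,0,0.7],[0,0,0.4,0,0,0,0.7],[0,0,0.8,0,0,0,0.7],[0,0,1,0,0,0,0.7],[0,0,1,0,0,0,0.7]]'
python3 -m creep '[[0,0.3,0.3,0,0,0,0.5],[0,0.6,0.3,0,0,0,0.5],[0,1,0.3,0,0,0,0.5],[0,1,0.3,0,0,0,0.5],[0,1,0.3,0,0,0,0.5],[0,1,0.3,0,0,0,0.5]]'
python3 - <<'E'
from h import *
import pickle
w=wrist();pickle.dump(w,open('w4.pkl','wb'));save(w['image'],'pics/w4.png');o=bot.observe();print(o['ee_pos'],o['qpos'])
s=cap('scene');t=cap('top');pickle.dump((s,t),open('c1.pkl','wb'));
for z in (.086,.096):print(proj(w,(.5487,.0415,z)))
E
```

```text
time_s: 9.72
ee_pos: [0.5486, 0.0429, 0.0613]
ee_rot: [-0.535, 0.845, 0.0, 0.0]
contact_force: [0.6, 0.2, -0.0]
finger_gap: 0.0603
grip_force: 0.0
time_s: 10.13
ee_pos: [0.5513, 0.0425, 0.168]
ee_rot: [-0.535, 0.845, -0.003, 0.003]
contact_force: [0.8, 0.2, 0.1]
finger_gap: 0.0599
grip_force: 0.0
time_s: 10.63
ee_pos: [0.5484, 0.1429, 0.1913]
ee_rot: [-0.535, 0.845, -0.0, -0.0]
contact_force: [-0.0, -0.0, -0.4]
finger_gap: 0.0425
grip_force: 0.0
[0.54852446 0.14231134 0.19125781] [ 2.32039709e-02 -1.53776062e-03 -8.42598382e-02  1.48846301e+00
 -1.77304180e-04 -1.10542189e+00]
[264.97314125  83.56764498]
[262.64322855  82.69837731]
```

View pics/w4.png

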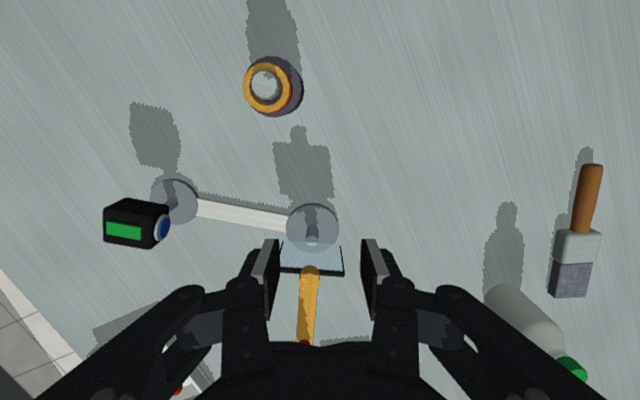

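The collar is seated, with its rim around (268,86) and the pin showing inside. The lens is at (164,229), the foot at (312,227), the arm's pivot end at (310,270), and the peg top at (305,344).

```bash
python3 - <<'E'
from h import *
import pickle
from scipy.optimize import least_squares
w=pickle.load(open('w4.pkl','rb'));h=cv2.cvtColor(w['image'],cv2.COLOR_RGB2HSV).astype(int)
m,st,ce=blob((h[...,0]>12)&(h[...,0]<28)&(h[...,1]>110),(235,45,310,120));vs,us=np.nonzero(m)
e=cv2.minEnclosingCircle(np.c_[us,vs].astype(np.float32));P=plane(w,*e[0],.086);print(e,'collar',P)
q=np.array([proj(w,(P[0]+.019*np.cos(x),P[1]+.019*np.sin(x),.086)) for x in np.linspace(0,6.28,50)]);print('pred radius',(q.max(0)-q.min(0))/2)
m,st,ce=blob((h[...,0]>100)&(h[...,0]<130)&(h[...,1]>100)&(h[...,2]>60),(150,205,180,250));L=plane(w,*ce,.07);print('lens',st,L)
print('foot',plane(w,312,227,.008),'armend',plane(w,310.5,270,.11))
m,st,ce=blob(((h[...,0]<7)|(h[...,0]>172))&(h[...,1]>130),(290,330,325,355));print('peg',st,ce)
lens=(L[:2]+[.701,.1127])/2;peg=np.array([.622,.261]);u=lambda a:np.array([np.cos(a),np.sin(a)])
foot=plane(w,312,227,.008)[:2]
f=lambda q:np.r_[q[:2]+.145*u(q[2]-np.pi/6)-lens,q[:2]+.07*u(q[2]-.4+np.pi/2)-peg,q[:2]-foot]
r=least_squares(f,[.583,.199,0.]);q=r.x;print(q,(r.fun*1e3).round(1))
P=(P[:2]+[.5487,.042])/2
tc=np.arctan2(*(P-q[:2])[::-1]);tl=np.arctan2(*(lens-q[:2])[::-1]);b=(tc+tl)/2;print(np.degrees([tc,tl,b]),'mirror',b+np.pi/2-q[2],'pegT',q[:2]-.07*u(b),'peg0',q[:2]+.07*u(q[2]-.4+np.pi/2))
E
```

```text
((265.411376953125, 87.58096313476562), 25.71170425415039) collar [0.54979827 0.0442538  0.086     ]
pred radius [24.17376765 25.67051458]
lens [158 218  12  20 175] [0.70125454 0.11231491 0.07      ]
foot [0.58442196 0.19657025 0.008     ] armend [0.58174185 0.19352652 0.11      ]
peg [300 340  10   5  32] [304.5625 341.875 ]
[ 0.58559284  0.19878519 -0.12009209] [ 0.4 -0.7 -1.6 -1.5  1.2  2.2]
[-103.14220444  -36.75130218  -69.94675331] mirror 0.47008727310849113 pegT [0.56159031 0.2645414 ] peg0 [0.62038005 0.25952933]
```

```bash

python3 -m creep '[[0.2,0.3,0,0,0,0,0.5],[0.4,0.6,0,0,0,0,0.5],[0.6,0.9,0,0,0,0,0.5],[0.72,1,0,0,0,0,0.5],[0.72,1,0,0,0,0,0.5],[0.72,1,0,0,0,0,0.5]]'
python3 -m creep '[[0,0.1,0,0,0,0,0.5],[0,0.17,0,0,0,0,0.5],[0,0.17,0,0,0,0,0.5],[0,0.17,0,0,0,0,0.5]]'
python3 - <<'E'
from h import *
import pickle
w=wrist();pickle.dump(w,open('w5.pkl','wb'));save(w['image'],'pics/w5.png');o=bot.observe();print(o['ee_pos'],o['qpos'])
for z in (.158,.112):print(proj(w,(.621,.260,z)))
E
```

```text
time_s: 11.28
ee_pos: [0.6208, 0.2423, 0.1906]
ee_rot: [-0.535, 0.845, 0.0, -0.001]
contact_force: [-0.5, -0.6, -0.0]
finger_gap: 0.0431
grip_force: 0.0
time_s: 11.62
ee_pos: [0.6203, 0.26, 0.1917]
ee_rot: [-0.535, 0.845, -0.0, 0.0]
contact_force: [0.0, 0.3, -0.2]
finger_gap: 0.0427
grip_force: 0.0
[0.62038636 0.25974298 0.19159365] [ 2.02615877e-01  3.25533737e-01  2.75476420e-01  1.52057479e+00
 -4.04529002e-05 -9.26394495e-01]
[319.85117319 228.23933189]
[319.76272779 204.94418782]
```

View pics/w5.png

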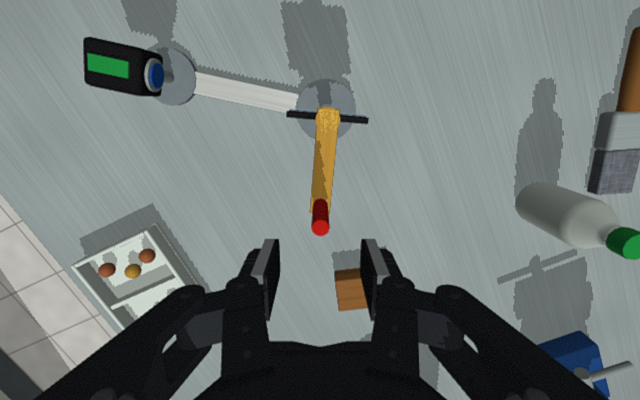

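The peg top is at (320,228), as predicted, so I'll go down and grip.

```bash

python3 -m creep '[[0,0,-0.2,0,0,0,0.5],[0,0,-0.4,0,0,0,0.5],[0,0,-0.6,0,0,0,0.5],[0,0,-0.7,0,0,0,0.5],[0,0,-0.7,0,0,0,0.5],[0,0,-0.7,0,0,0,0.5]]'
python3 -m creep '[[0,0,0,0,0,0,0.35],[0,0,0,0,0,0,0.2],[0,0,0,0,0,0,0],[0,0,0,0,0,0,0],[0,0,0,0,0,0,0],[0,0,0,0,0,0,0],[0,0,0,0,0,0,0],[0,0,0,0,0,0,0]]'
python3 - <<'E'
from h import *
import pickle
w=pickle.load(open('w5.pkl','rb'))
print('mirror top mid',plane(w,327.5,117,.098),'arm end',plane(w,328,115,.112))
h=cv2.cvtColor(w['image'],cv2.COLOR_RGB2HSV).astype(int)
m,st,ce=blob((h[...,0]>12)&(h[...,0]<28)&(h[...,1]>110),(300,90,345,215));print(st);vs,us=np.nonzero(m)
# arm end semicircle (r unknown): centreline points
for v in(112,120,140,160,180,195):x=us[vs==v];print(v,x.min(),x.max(),plane(w,(x.min()+x.max())/2,v,.112).round(4),np.ptp(x))
a,b=plane(w,287.5,114,.098),plane(w,367.5,120,.098);print('edge len',np.linalg.norm(a-b),np.degrees(np.arctan2(*(a-b)[1::-1])))
E
```

```text
time_s: 12.17
ee_pos: [0.6204, 0.2596, 0.1215]
ee_rot: [-0.535, 0.845, 0.0, -0.0]
contact_force: [0.2, 0.2, 0.8]
finger_gap: 0.0426
grip_force: 0.0
time_s: 12.83
ee_pos: [0.6207, 0.2605, 0.1231]
ee_rot: [-0.535, 0.845, 0.0, 0.001]
contact_force: [-4.7, 0.9, 5.8]
finger_gap: 0.0106
grip_force: 58.4
mirror top mid [0.58698088 0.20200393 0.098     ] arm end [0.58615113 0.2001998  0.112     ]
[ 310  107   31  106 1990]
112 317 338 [0.5856 0.1981 0.112 ] 21
120 316 340 [0.5876 0.2034 0.112 ] 24
140 316 336 [0.595  0.2158 0.112 ] 20
160 314 334 [0.6027 0.2288 0.112 ] 20
180 313 332 [0.6104 0.2424 0.112 ] 19
195 312 330 [0.6166 0.2529 0.112 ] 18
edge len 0.06196538838075923 -29.43433311174306
```

```bash

python3 -m creep '[[-0.054,0.028,0,0,0,0.056,0],[-0.111,0.051,0,0,0,0.111,0],[-0.169,0.069,0,0,0,0.167,0],[-0.229,0.082,0,0,0,0.222,0],[-0.29,0.089,0,0,0,0.278,0],[-0.351,0.091,0,0,0,0.333,0],[-0.412,0.088,0,0,0,0.389,0],[-0.472,0.08,0,0,0,0.444,0],[-0.532,0.066,0,0,0,0.5,0],[-0.585,0.049,0,0,0,0.551,0],[-0.585,0.049,0,0,0,0.551,0],[-0.585,0.049,0,0,0,0.551,0]]'
python3 -m creep '[[0,0,0,0,0,0,0],[0,0,0,0,0,0,0],[0,0,0,0,0,0,0],[0,0,0,0,0,0,0]]'
python3 - <<'E'
from h import *
import pickle
w=wrist();s=cap('scene');t=cap('top');pickle.dump((w,s,t),open('c2.pkl','wb'))
f=lambda i,W,H:cv2.resize(i,(W,H),interpolation=cv2.INTER_CUBIC)
a=np.hstack([f(w['image'],400,250),f(s['image'][110:235,240:440],400,250)]);b=f(t['image'][120:232,210:422],800,340)
save(np.vstack([a,b]),'pics/f.png')
E
```

```text
time_s: 13.83
ee_pos: [0.5628, 0.2661, 0.1232]
ee_rot: [0.84, -0.543, 0.0, -0.002]
contact_force: [0.0, 7.3, 5.6]
finger_gap: 0.0101
grip_force: 59.0
time_s: 14.17
ee_pos: [0.563, 0.2662, 0.1231]
ee_rot: [0.84, -0.543, 0.0, -0.002]
contact_force: [-0.2, 6.3, 5.2]
finger_gap: 0.0103
grip_force: 59.0
```

View pics/f.png

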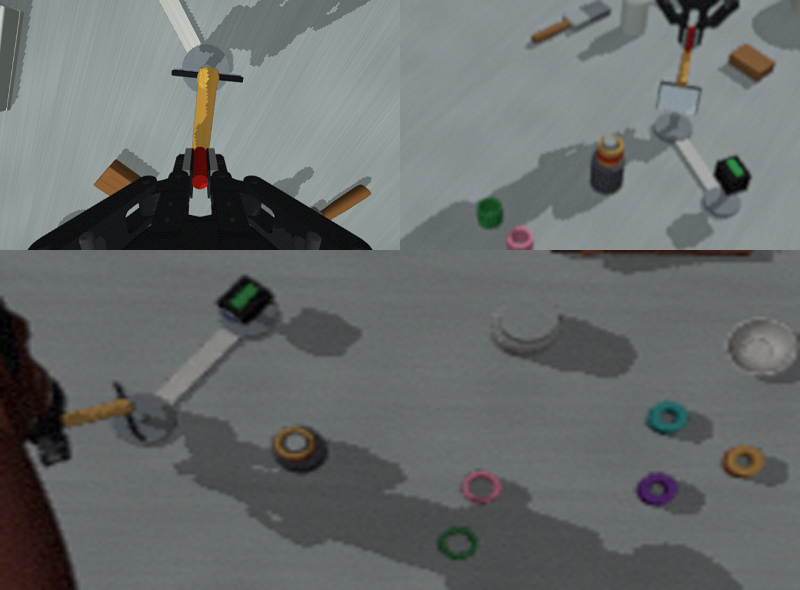

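The collar is seated, the peg is held between the pads, and the mirror has swung. I'll measure the mirror's direction from the arm centreline and mirror edge.

```bash
python3 - <<'E'
from h import *
import pickle
w,s,t=pickle.load(open('c2.pkl','rb'));h=cv2.cvtColor(w['image'],cv2.COLOR_RGB2HSV).astype(int)
m,st,ce=blob((h[...,0]>10)&(h[...,0]<30)&(h[...,1]>100),(300,95,360,236));vs,us=np.nonzero(m)
P=[]
for v in range(130,226,5):x=us[vs==v];P.append(plane(w,(x.min()+x.max())/2,v,.112))
P=np.array(P);d=np.linalg.svd(P[:,:2]-P[:,:2].mean(0))[2][0];print('arm dir',np.degrees(np.arctan2(d[1],d[0])))
top=us[vs==vs.min()].mean();print('end',vs.min(),plane(w,top,vs.min()+10,.112))
dk=(h[...,2]<60);mm,st,_=blob(dk&~m,(270,105,395,140));print(st);vs,us=np.nonzero(mm);
L=us<us.min()+4;Rr=us>us.max()-4
a=plane(w,us[L].mean(),vs[L].mean(),.098);b=plane(w,us[Rr].mean(),vs[Rr].mean(),.098);e=a-b;print('edge',np.linalg.norm(e),np.degrees(np.arctan2(e[1],e[0])),(a+b)/2)
m,st,ce=blob(((h[...,0]<7)|(h[...,0]>172))&(h[...,1]>130),(300,230,340,310));print('peg',st,plane(w,st[0]+st[2]/2,st[1]+st[3]-9,.158))
print(bot.observe()['ee_pos'])
E
```

```text
arm dir 108.63540523755816
end 107 [0.58684768 0.19952147 0.112     ]
[275 112  42  13 369]
edge 0.020423974753521767 19.996195299720448 [0.60416739 0.20822181 0.098     ]
peg [ 307  235   26   68 1479] [0.5630149  0.26639694 0.158     ]
[0.56300797 0.26619034 0.1231364 ]
```

```bash

python3 -m creep '[[-0.006,-0.002,0,0,0,0.006,0],[-0.012,-0.004,0,0,0,0.011,0],[-0.012,-0.004,0,0,0,0.011,0],[-0.012,-0.004,0,0,0,0.011,0],[-0.012,-0.004,0,0,0,0.011,0],[-0.012,-0.004,0,0,0,0.011,0]]'
python3 - <<'E'
from h import *
w=wrist();h=cv2.cvtColor(w['image'],cv2.COLOR_RGB2HSV).astype(int)
m,st,ce=blob((h[...,0]>10)&(h[...,0]<30)&(h[...,1]>100),(300,95,360,236));vs,us=np.nonzero(m)
P=np.array([plane(w,(us[vs==v].min()+us[vs==v].max())/2,v,.112) for v in range(130,226,5)])
d=np.linalg.svd(P[:,:2]-P[:,:2].mean(0))[2][0];print('arm dir',np.degrees(np.arctan2(d[1],d[0])))
o=bot.observe();p=o['ee_pos'];print(p,np.degrees(np.arctan2(p[1]-.1995,p[0]-.5863)),o['joint_vel'].round(3))
# edge of mirror: ends of black strip
dk=h[...,2]<60
for c in range(272,398,9):
    r=np.nonzero(dk[105:142,c])[0];print(c,105+r.mean() if len(r) else None,end='; ')
E
```

```text
time_s: 14.82
ee_pos: [0.5619, 0.2658, 0.1232]
ee_rot: [0.844, -0.536, 0.0, -0.002]
contact_force: [0.3, 6.8, 5.1]
finger_gap: 0.0105
grip_force: 59.0
arm dir 109.55548259874662
[0.56188632 0.26576782 0.12310588] 110.22426409017694 [ 0.001 -0.001  0.001  0.001  0.001 -0.002]
272 None; 281 116.0; 290 117.0; 299 118.0; 308 118.5; 317 None; 326 None; 335 None; 344 None; 353 123.0; 362 124.0; 371 125.0; 380 126.0; 389 None;
```

```bash
python3 -c "
from station import bot
print(bot.finish_job())"
```

```text
the job is handed in; nothing more can be done
None
```

I seated collar A (the wide-bore one) on the post's shoulder and let it go, then handed the job in holding the peg still, with the mirror at about 110° against a target of 110.0°. My two readings of that angle were 109.6° and 110.2°, and the hand-in gave no verdict.

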